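# Fetch the steel tube from behind the cans

## Robot

A 7-joint arm with a two-finger parallel gripper is mounted at the origin on a cart in front of the work surface, level with it; the furniture and walls round the work are solid. World frame = base frame: x ahead of the robot, y to its left, z up, the work surface at z = 0. Lengths are in m, angles in rad, forces in N, time in s.
With the tool pointing down it reaches from about 0.4 to 0.85 m from the base axis. Payload 4.5 kg.
Tool frame: the origin (TCP) lies on the centre line of the jaws, within the pads' length; the fingertips stand 17 mm ahead of it and the grasp point (between the pads) lies 2 mm behind it (r.tip_reach is the distance from the TCP to the fingertips, in m); z points along the fingers, y is the line along which they close (so a half turn about z gives the same grasp; the last joint's range is limited). The gripper opens to 88 mm and grips with 3 to 60 N. Pads are 18 mm wide; open, the fingers measure 123 mm over their backs; the gripper's body (75 mm by 187 mm) begins 45 mm behind the grasp point.
Start: joints at [-1.288, 0.689, -0.195, 1.565, 0.157, 0.902, -0.215], TCP at [0.154, 0.606, 0.256] pointing down, gripper open.
Joint ranges: [-3.01, 3.01], [-0.46, 2.08], [-1.47, 1.51], [0.13, 2.56], [-1, 4.14], [0.04, 2.09], [-2.66, 2.66]. Speed limits (rad/s): [2.57, 2.57, 3.14, 3.14, 3.14, 3.14, 3.14].

## Interface

Orientations are given as a unit quaternion [x, y, z, w].
In Python, from plant import r gives the robot as it stands.
- The arm moves only by the tool step_arm, never from a script. Its argument "steps" is a list of rows, each a list of 7 numbers: the shift along the tool's x, y, z in cm, then the turn, a rotation vector about the tool's x, y, z in degrees, then the gripper's target within -1 to 1 (shut at 1, half-way at 0, fully open at -1). A call has 1 to 8 rows; each row shifts and turns the commanded pose from where the row before left it, along the tool's axes as they then stand; what a row does not reach is not made up. A row lasts 1/8 s, in which the tool goes at most 62.5 mm and 10.7 degrees, less where a joint would pass 70% of its speed; a pose out of reach is approached as far as the arm can. A call with a gripper value outside its range is refused whole. The fingers move at their own pace and stop on an object; "force" is the grip in N (left out, the last holds). Time passes only in rows, so rows that do not move let the fingers close. It gives the time, the measured TCP pose, the force, the opening and the grip force at its end, in the units of the state.
- r.get_state(): the state, without advancing time (a new reading comes with each control period).
- r.snapshot(name): name is "side" or "top" or "wrist"; returns a dict with "pixels" (420x560x3 uint8, red, green, blue), "fx", "fy", "cx", "cy" (pixels), "cam_to_world" (4x4, takes a point from camera to world coordinates). Camera axes: x right, y down, z forward; pixel columns grow to the right and rows downward; lengths in m; the calibration is good to about 2 mm. A picture is of the moment at which its call begins. There is no depth.
- r.finish_job(): hands the job in; it is judged then, once.
The state is a dict: "clock": time; "q": joint angles; "qd": joint speeds; "joint_torque": joint torques, N m; "tool_pos": TCP position; "eef_rot": TCP orientation; "contact_force": force on the tool from outside, world axes, zero at the start; "moment": the same for the moment, N m; "opening": opening from 0.0 (shut) to 1.0 (fully open); "finger_force": force on a finger pad.
Only numpy, scipy, OpenCV 4.12 (cv2) and the standard library are available. Lean on these libraries where they do the work, as an engineer would, in place of code of your own. Each camera call takes 0.05 s, during which the arm holds its last target. There are 200 camera calls.

## Task

The steel tube lies behind the small spray can, the flat yellow tin and the red-lidded jar on the white storage board. Stand all three upright on the green mat, and only then take the tube and lay it centred in both grooves of the blue cradle while they wait there. Finally stand each of the three back on the very spot where it stood at the start.

Things in the scene. Friction and masses are not known exactly. Their poses are not given: they have to be found in the camera images.
- spray_can_center (a point): small black and blue spray can with a black cap, upright: body 53 mm in diameter up to 114 mm above its foot, then the cap, 48 mm across, to 152 mm. This point is its centre, 76 mm above its foot; z is up along the can. About 0.18 kg
- flat_tin_center (a point): flat round ochre-yellow tin, 50 mm in diameter and 29 mm tall, standing on its base, lid up. This point is its centre, 14.5 mm above its foot; z is up. About 0.05 kg
- jar_center (a point): round white jar with a red lid, upright, 100 mm tall: body 48 mm in diameter up to 70 mm above its foot, then a little narrower, the lid (top 16 mm) 43 mm across. This point is its centre, 50 mm above its foot; z is up. About 0.15 kg
- tube_center (a point): round steel tube, 25 mm in diameter and 165 mm long, lying level in two V rests at the back of the storage board. This point is its centre (at the start about 36 mm above the work surface); its own y axis runs along the tube. About 0.28 kg
- board: white storage board, fixed, 124 (its x, front to back) x 284 x 10 mm thick, dark end strips 22 mm high; origin: centre of its underside. The three things stand on its top, one on each of three flat black spots, 68 mm across, at x = -14, y = -95, 0, +95 mm; which on which varies. Behind, the tube lies at x = +32 mm along y in two V rests at y = -48 and +48 mm, 14 mm wide, 38 mm high
- mat: thin dark green mat, fixed, 220 mm (its x) by 150 mm (its y) and 3 mm thick; origin at the centre of its underside. The side area where the three things wait
- cradle_seat (a point): where the tube's centre comes to lie in the blue cradle, midway between its two V saddles, 33.7 mm above the work surface; y runs along the groove, x across. Cradle fixed; base plate 80 x 160 (along y) x 8 mm; saddles at y = -58 and +58 mm, 16 mm wide, 45 degree flanks, mouth 60 mm wide, 46 mm high; room for fingers between them. Cradle and mat stand on opposite sides of the board
Things that resemble listed ones, but are neither listed nor needed, are in the scene too. Of the things that look like the part that bears flat_tin_center, the largest one is meant.

How it is judged:
By the outcome, as a careful person would: the job done as asked, in the order asked, and still so for the second after the job is handed in, with the robot touching nothing.
It also fails if it takes over 136 s, if anything falls off the work surface, if the arm or the gripper's body presses on something with over 40 N, if the wrist force passes 120 N, or if a joint passes its speed limit or range.

## Working session

There is one attempt and no reset: what is moved stays moved. The work goes in short steps, Python scripts to look and compute and a tool call to move; the robot and the scene stay as the last step left them, time stands still between calls to the robot, and variables do not carry over. Pictures are saved under pics/ and viewed, at most 14 in all, crops included, and the job is handed in when it is done.

Besides the shell and the picture viewer there is one more tool, called after ">>>" by a JSON object that holds its "method" and its "body". step_arm: Moves the arm, as the interface text tells. Its arguments: {"type":"object","properties":{"steps":{"type":"array","items":{"type":"array","items":{"type":"number"}}},"force":{"type":"number"}},"required":["steps"]}

```bash
mkdir -p pics; ls
python3 - <<'E'
from plant import r
import cv2,numpy as np
for n in ("top","side"):
    s=r.snapshot(n); cv2.imwrite(f"pics/{n}0.png",cv2.cvtColor(s["pixels"],cv2.COLOR_RGB2BGR))
    print(n,s["fx"],s["cx"],s["cy"],np.round(s["cam_to_world"],3).tolist())
st=r.get_state(); print(st["tool_pos"],st["eef_rot"],st["clock"],st["opening"],r.tip_reach)
E
```

```text
pics
top 524.8352831629813 284.8749522125716 210.3615928410994 [[-0.073, -0.976, 0.207, 0.234], [-0.997, 0.072, -0.015, 0.065], [0.0, -0.208, -0.978, 1.322], [0.0, 0.0, 0.0, 1.0]]
side 381.4272597232944 277.35600527825545 206.78448960039694 [[0.997, -0.037, 0.07, 0.425], [-0.076, -0.673, 0.736, -0.684], [0.02, -0.739, -0.673, 0.777], [0.0, 0.0, 0.0, 1.0]]
[0.15378768 0.60523963 0.25500523] [ 1.24032665e-01  9.92277808e-01 -8.03778520e-04 -5.62869441e-05] 0.1 0.9993180006548789 0.017
```

View pics/top0.png

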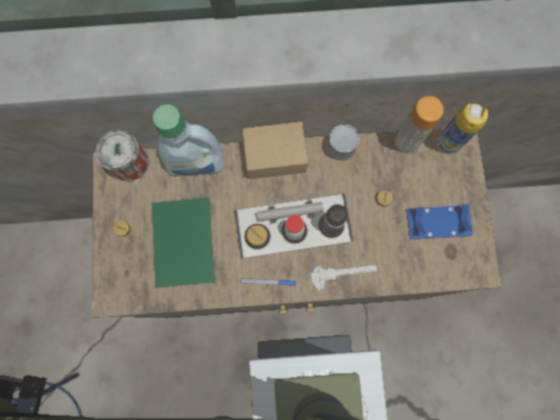

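View pics/side0.png

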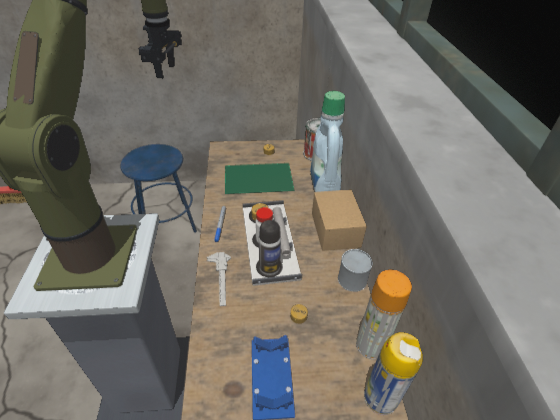

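The top view shows the board at about (294,225), with the tin at (257,236), the red-lidded jar at (295,226) and the black can at (334,220). The tube is at (290,211), the mat at (183,242) and the cradle at (440,222).

Things that could be mistaken for the ones I want:
- **Tins:** (257,236) is on the board and largest. (121,228) and (385,198) are smaller discs, so I choose (257,236).
- **Cans:** (334,220) is small, black and blue. (415,125) and (465,128) are larger spray cans, so I choose (334,220).
- **Tube:** (290,211) is in the rests. The pen at (268,282) and the caliper at (345,273) are not tubes.

```bash
cat > h.py <<'E'
from plant import r
import cv2,numpy as np
from scipy.spatial.transform import Rotation as R
def snap(n):
    s=r.snapshot(n); s["hsv"]=cv2.cvtColor(s["pixels"],cv2.COLOR_RGB2HSV); return s
def ray(s,u,v):
    T=np.array(s["cam_to_world"]); d=T[:3,:3]@np.array([(u-s["cx"])/s["fx"],(v-s["cy"])/s["fy"],1]); return T[:3,3],d/np.linalg.norm(d)
def onz(s,u,v,z):
    o,d=ray(s,u,v); return o+d*(z-o[2])/d[2]
def proj(s,p):
    T=np.linalg.inv(np.array(s["cam_to_world"])); c=T[:3,:3]@np.array(p)+T[:3,3]; return s["fx"]*c[0]/c[2]+s["cx"],s["fy"]*c[1]/c[2]+s["cy"]
def meet(rs):
    A=sum(np.eye(3)-np.outer(d,d) for o,d in rs); b=sum((np.eye(3)-np.outer(d,d))@o for o,d in rs); return np.linalg.solve(A,b)
def blobs(s,lo,hi,roi=None,amin=30):
    m=cv2.inRange(s["hsv"],np.array(lo),np.array(hi))
    if roi: k=np.zeros_like(m); k[roi[1]:roi[3],roi[0]:roi[2]]=255; m&=k
    c,_=cv2.findContours(m,cv2.RETR_EXTERNAL,cv2.CHAIN_APPROX_NONE)
    return sorted([x for x in c if cv2.contourArea(x)>amin],key=cv2.contourArea)[::-1]
def save(s,f,roi=None,k=1):
    p=cv2.cvtColor(s["pixels"],cv2.COLOR_RGB2BGR)
    if roi: p=p[roi[1]:roi[3],roi[0]:roi[2]]
    cv2.imwrite("pics/"+f,cv2.resize(p,None,fx=k,fy=k,interpolation=cv2.INTER_CUBIC))
E
python3 - <<'E'
from h import *
t=snap("top"); s=snap("side")
def rect(nm,c,z):
    b=cv2.boxPoints(cv2.minAreaRect(c)); print(nm,cv2.contourArea(c),np.round([onz(t,*p,z)[:2] for p in b],3).tolist(),np.round(np.mean([onz(t,*p,z)[:2] for p in b],0),4))
for nm,lo,hi,z in (("mat",(60,80,20),(95,255,140),.003),("blue",(105,120,40),(125,255,255),.02)):
    for c in blobs(t,lo,hi,None,700)[:2]: rect(nm,c,z)
for nm,lo,hi in (("red",(0,150,110),(8,255,255)),("redhi",(172,150,110),(180,255,255)),("ochre",(12,110,90),(26,255,255))):
    for S,n,roi in ((t,"t",(90,180,400,300)),(s,"s",(200,140,310,330))):
        for c in blobs(S,lo,hi,roi,15)[:4]: print(nm,n,cv2.contourArea(c),cv2.boundingRect(c),np.round(cv2.minEnclosingCircle(c)[0],1))
c=max(blobs(t,(0,0,185),(180,40,255),(225,185,365,265),100),key=cv2.contourArea); rect("board",c,.01)
save(t,"topcrop.png",(90,180,490,300),2); save(s,"sidecrop.png",(200,180,320,300),5)
E
```

```text
mat 4518.5 [[0.561, 0.388], [0.56, 0.241], [0.345, 0.236], [0.346, 0.378]] [0.4529 0.3107]
blue 1207.0 [[0.492, -0.266], [0.491, -0.422], [0.415, -0.415], [0.416, -0.262]] [ 0.4535 -0.3414]
red t 157.0 (287, 216, 15, 16) [294.6 223.3]
red s 160.0 (256, 207, 17, 15) [264.  213.8]
ochre t 34.5 (114, 227, 14, 9) [120.5 230. ]
ochre t 31.0 (120, 221, 10, 10) [124.5 225.5]
ochre t 30.0 (261, 229, 6, 12) [264.  234.5]
ochre t 24.0 (377, 192, 7, 10) [380.  196.5]
ochre s 237.0 (291, 304, 17, 19) [298.5 313.2]
ochre s 76.0 (264, 144, 10, 11) [268.5 148.9]
ochre s 75.5 (252, 203, 16, 17) [259.5 211.5]
board 1268.5 [[0.522, 0.166], [0.545, -0.106], [0.422, -0.112], [0.401, 0.155]] [0.4726 0.0259]
```

View pics/topcrop.png

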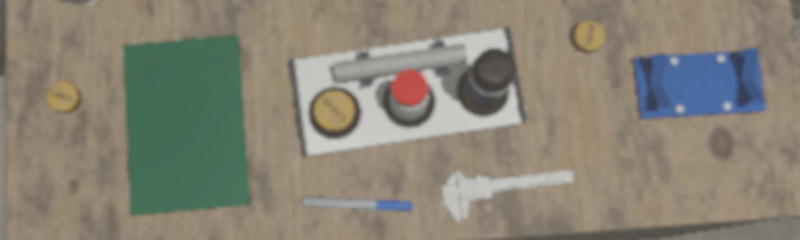

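The crop confirms the choice: the tin on the board at crop (335,110) is larger than the ones at (63,97) and (590,36). The jar and can are as described. I'm moving the wrist camera over the board.

>>> {"method": "step_arm", "body": {"steps": [[0,0,-4,0,0,-9.6,-1],[0,0,-4,0,0,-9.6,-1],[-2,-5,0,0,0,0,-1],[-2,-5,0,0,0,0,-1],[-2,-5,0,0,0,0,-1],[-2,-5,0,0,0,0,-1],[-2,-5,0,0,0,0,-1],[-2,-5,0,0,0,0,-1]]}}

```text
clock: 1.2
tool_pos: [0.2999, 0.3155, 0.3358]
eef_rot: [-0.043, 0.999, 0.0, 0.0]
contact_force: [0.9, 0.3, -0.0]
opening: 0.998
finger_force: 0.0
```

>>> {"method": "step_arm", "body": {"steps": [[-2,-5,0,0,0,0,-1],[-2,-5,0,0,0,0,-1],[-2,-5,0,0,0,0,-1],[-2,-5,0,0,0,0,-1],[-2,-5,0,0,0,0,-1],[-2,-5,0,0,0,0,-1],[0,0,0,0,0,0,-1],[0,0,0,0,0,0,-1]]}}

```text
clock: 2.2
tool_pos: [0.4443, 0.0292, 0.3356]
eef_rot: [-0.043, 0.999, 0.0, -0.0]
contact_force: [0.5, 0.2, -0.7]
opening: 1.002
finger_force: 0.0
```

Run:
```python
from h import *
w=snap("wrist"); save(w,"w1.png"); np.save("w1.npy",w["pixels"])
print(w["fx"],w["cx"],w["cy"],np.round(w["cam_to_world"],3).tolist()); st=r.get_state()
print(st["clock"],st["tool_pos"],R.from_quat(st["eef_rot"]).as_matrix().round(3).tolist(), st["q"])
```

```text
308.33034473782897 279.79367718662905 211.257047006937 [[-0.088, 0.962, 0.258, 0.378], [0.996, 0.085, 0.023, 0.024], [0.001, 0.259, -0.966, 0.466], [0.0, 0.0, 0.0, 1.0]]
2.25 [0.44416512 0.02985807 0.33564071] [[-0.996, -0.088, -0.001], [-0.088, 0.996, 0.001], [0.001, 0.001, -1.0]] [ 0.00602187  0.34868748 -0.24585     1.96305301  0.11052526  0.84298365
  1.35967915]
```

View pics/w1.png

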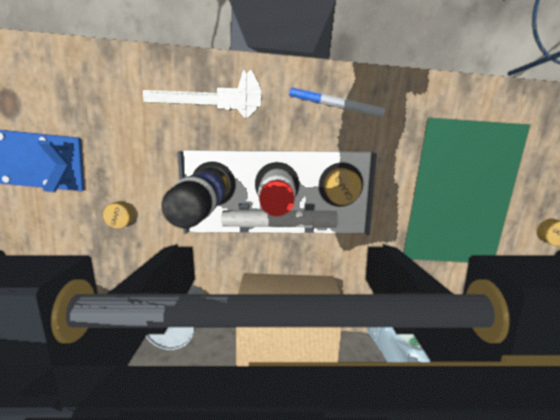

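The wrist view shows the can cap at (187,203), the jar lid at (277,196) and the tin at (342,184). The tube is at (279,218), the board runs (180–375, 151–235), and the mat is on the right.

Run:
```python
from h import *
w=snap("wrist"); t=snap("top")
g=lambda s:cv2.cvtColor(s["pixels"],cv2.COLOR_RGB2GRAY)
# tin & jar & cap in both views
def el(S,lo,hi,roi,a=10):
    m=cv2.inRange(S["hsv"],np.array(lo),np.array(hi)); k=np.zeros_like(m); k[roi[1]:roi[3],roi[0]:roi[2]]=255; m&=k
    m=cv2.morphologyEx(m,cv2.MORPH_CLOSE,np.ones((5,5)))
    c=max(cv2.findContours(m,0,1)[0],key=cv2.contourArea); return cv2.minEnclosingCircle(c),cv2.boundingRect(c)
for nm,lo,hi,rw,rt,z in (("tin",(10,70,60),(30,255,255),(312,158,372,212),(243,222,274,250),.039),
  ("lid",(0,140,80),(10,255,255),(255,175,300,220),(282,212,308,240),.11)):
    a,ba=el(w,lo,hi,rw); b,bb=el(t,lo,hi,rt)
    print(nm,a,ba,b,bb,"tri",meet([ray(w,*a[0]),ray(t,*b[0])]).round(4),"w@z",onz(w,*a[0],z).round(4),"t@z",onz(t,*b[0],z).round(4))
# cap: dark blobs
G=cv2.medianBlur(g(w),3)
ci=cv2.HoughCircles(G[170:240,150:225],cv2.HOUGH_GRADIENT,1,20,param1=80,param2=12,minRadius=18,maxRadius=30); print("cap w",None if ci is None else ci[0]+[150,170,0])
Gt=cv2.resize(g(t)[195:245,315:355],None,fx=4,fy=4,interpolation=cv2.INTER_CUBIC)
ci=cv2.HoughCircles(Gt,cv2.HOUGH_GRADIENT,1,30,param1=60,param2=12,minRadius=34,maxRadius=50); print("cap t",None if ci is None else ci[0]/4+[315,195,0])
a=np.vstack([cv2.resize(w["pixels"][140:245,165:385],None,fx=3.6,fy=3.6,interpolation=cv2.INTER_CUBIC)])
cv2.imwrite("pics/w1c.png",a[:,:,::-1])
# board
m=cv2.inRange(w["hsv"],np.array((0,0,190)),np.array((180,45,255))); k=np.zeros_like(m); k[140:245,170:390]=255; m&=k
m=cv2.morphologyEx(m,cv2.MORPH_OPEN,np.ones((3,3))); c=np.vstack([x for x in cv2.findContours(m,0,1)[0] if cv2.contourArea(x)>80])
B=cv2.boxPoints(cv2.minAreaRect(np.float32([onz(w,*p[0],.01)[:2] for p in c])))
print("board",B.round(4).tolist(),B.mean(0))
# mat, cradle
for nm,lo,hi,z in (("mat",(60,80,20),(95,255,140),.003),):
    c=blobs(w,lo,hi,None,700)[0]; B=cv2.boxPoints(cv2.minAreaRect(np.float32([onz(w,*p[0],z)[:2] for p in c]))); print(nm,B.round(3).tolist(),B.mean(0))
# cardboard box
for S,p in ((w,(237,274)),(w,(341,276)),(t,(245,167)),(t,(304,163)),(t,(248,178)),(t,(306,173))): print("box",p,onz(S,*p,.0).round(3),onz(S,*p,.08).round(3))
```

```text
tin ((341.9186096191406, 185.91860961914062), 19.303407669067383) (323, 168, 39, 38) ((256.6383056640625, 235.4042510986328), 10.906686782836914) (246, 226, 22, 21) tri [0.4487 0.1195 0.0341] w@z [0.4474 0.1184 0.039 ] t@z [0.4483 0.1193 0.039 ]
lid ((276.0467529296875, 197.9568328857422), 17.692028045654297) (260, 181, 33, 35) ((293.5, 224.5), 7.905794143676758) (287, 218, 14, 14) tri [0.4563 0.0278 0.1108] w@z [0.4571 0.0273 0.11  ] t@z [0.4559 0.0284 0.11  ]
cap w [[183.5        205.5         22.5       ]
 [198.5        191.5         20.20000076]]
cap t None
board [[0.4016000032424927, 0.11400000005960464], [0.4196999967098236, -0.11230000108480453], [0.5457000136375427, -0.10220000147819519], [0.5275999903678894, 0.12409999966621399]] [0.47365803 0.0059097 ]
mat [[0.3409999907016754, 0.38199999928474426], [0.3449999988079071, 0.23399999737739563], [0.5630000233650208, 0.23999999463558197], [0.5590000152587891, 0.3880000114440918]] [0.4518895  0.31108308]
box (237, 274) [ 0.616 -0.025  0.   ] [ 0.575 -0.017  0.08 ]
box (341, 276) [0.604 0.147 0.   ] [0.565 0.126 0.08 ]
box (245, 167) [0.638 0.14  0.   ] [0.614 0.136 0.08 ]
box (304, 163) [ 0.638 -0.015  0.   ] [ 0.613 -0.01   0.08 ]
box (248, 178) [0.608 0.134 0.   ] [0.585 0.13  0.08 ]
box (306, 173) [ 0.61  -0.018  0.   ] [ 0.587 -0.013  0.08 ]
```

View pics/w1c.png

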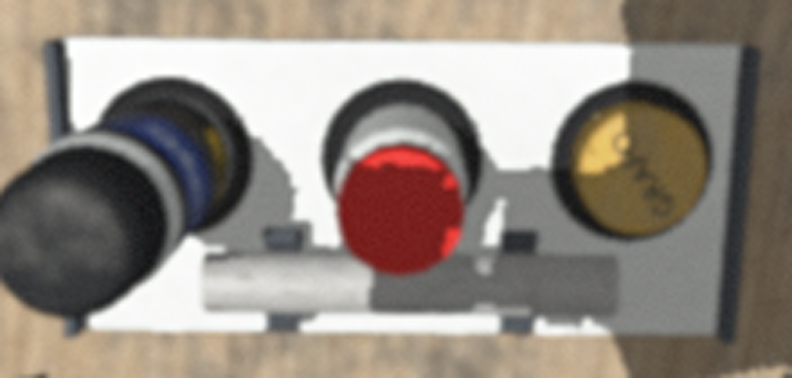

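The crop shows all three on black spots: the can spot around crop (175,155), the jar spot at (402,157) and the tin spot at (633,160). The tube runs from (205,282) to (617,287) on its rests.

```bash
cat >> h.py <<'E'
def go(x,y,z,yaw=None):
    st=r.get_state(); M=R.from_quat(st["eef_rot"]).as_matrix()
    cy=np.degrees(np.arctan2(-M[0,1],M[1,1]))
    d=M.T@(np.array([x,y,z])-st["tool_pos"])*100
    print("tool cm",d.round(2),"yaw now",cy.round(2),"" if yaw is None else f"turn tool z {cy-yaw:.2f}", "clock",st["clock"], "tilt",M[:,2].round(3))
E
python3 - <<'E'
from h import *
w=snap("wrist")
C=lambda u,v:(u/3.6+165,v/3.6+140)
p=onz(w,183.9,204.6,.162); print("can top",p.round(4))
for n,c in (("can spot",(175,155)),("jar spot",(402,157)),("tin spot",(633,160)),("wTL",(66,38)),("wTR",(738,45)),("wBR",(715,332)),("wBL",(88,331))): print(n,onz(w,*C(*c),.01).round(4))
for n,c in (("tubeL",(205,282)),("tubeR",(617,287))): print(n,onz(w,*C(*c),.036).round(4))
go(*p[:2],.25)
E
```

```text
can top [ 0.4609 -0.0653  0.162 ]
can spot [ 0.4653 -0.0665  0.01  ]
jar spot [0.4576 0.0274 0.01  ]
tin spot [0.4501 0.1231 0.01  ]
wTL [ 0.4215 -0.112   0.01  ]
wTR [0.3996 0.1587 0.01  ]
wBR [0.5216 0.1692 0.01  ]
wBL [ 0.5458 -0.1013  0.01  ]
tubeL [ 0.511  -0.0474  0.036 ]
tubeR [0.498  0.1184 0.036 ]
tool cm [-0.81 -9.65  8.57] yaw now 5.11  clock 2.4 tilt [-0.  0. -1.]
```

>>> {"method": "step_arm", "body": {"steps": [[-0.5,-4.9,2,0,0,0,-1],[-0.4,-4.9,2,0,0,0,-1],[0,0,4,0,0,0,-1],[0,0,4,0,0,0,-1],[0,0,4,0,0,0,-1],[0,0,3.1,0,0,0,-1],[0,0,0,0,0,0,-1],[0,0,0,0,0,0,-1]]}}

```text
clock: 3.4
tool_pos: [0.4627, -0.0676, 0.1456]
eef_rot: [-0.044, 0.999, 0.0, 0.001]
contact_force: [0.1, -0.2, -0.4]
opening: 1.002
finger_force: 0.0
```

Run:
```python
from h import *
w=snap("wrist"); save(w,"w2.png"); go(.462,-.066,.1445)
```

```text
tool cm [0.08 0.19 0.14] yaw now 4.98  clock 3.45 tilt [ 0.002  0.    -1.   ]
```

View pics/w2.png

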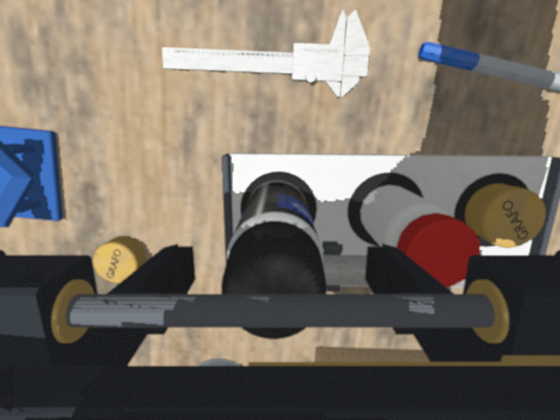

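The cap (227–325 px) sits between the fingers about 2 mm left of the jaw centre at 280. I'll shift by that and grip.

>>> {"method": "step_arm", "body": {"steps": [[0,-0.2,0.1,0,0,0,-1],[0,0,0,0,0,0,0.5],[0,0,0,0,0,0,0.5],[0,0,0,0,0,0,0.5],[0,0,0,0,0,0,0.5],[0,0,0,0,0,0,0.5]], "force": 20}}

```text
clock: 4.2
tool_pos: [0.4623, -0.0703, 0.1437]
eef_rot: [-0.043, 0.999, -0.0, -0.0]
contact_force: [-0.2, -1.6, 0.2]
opening: 0.54
finger_force: 20.0
```

Run:
```python
from h import *
st=r.get_state(); print(st["tool_pos"],st["opening"],st["finger_force"]); go(.525,.311,.26)
```

```text
[ 0.4622756  -0.07025496  0.1436619 ] 0.5399474275353927 20.00008869621431
tool cm [ -9.53  37.44 -11.64] yaw now 4.94  clock 4.2 tilt [-0. -0. -1.]
```

>>> {"method": "step_arm", "body": {"steps": [[0,0,-2,0,0,0,0.5],[0,0,-5,0,0,0,0.5],[0,0,-5,0,0,0,0.5],[-0.6,2.4,0,0,0,0,0.5],[-1.3,5,0,0,0,0,0.5],[-1.3,5,0,0,0,0,0.5],[-1.3,5,0,0,0,0,0.5],[-1.3,5,0,0,0,0,0.5]]}}

```text
clock: 5.2
tool_pos: [0.5004, 0.1594, 0.2633]
eef_rot: [-0.043, 0.999, -0.0, -0.001]
contact_force: [0.8, -0.9, -2.1]
opening: 0.543
finger_force: 20.0
```

>>> {"method": "step_arm", "body": {"steps": [[-1.3,5,0,0,0,0,0.5],[-1.3,5,0,0,0,0,0.5],[-1.1,5,0,0,0,0,0.5],[0,0,4,0,0,0,0.5],[0,0,4,0,0,0,0.5],[0,0,2.5,0,0,0,0.5],[0,0,0,0,0,0,0.5],[0,0,0,0,0,0,0.5]]}}

```text
clock: 6.2
tool_pos: [0.5251, 0.311, 0.1595]
eef_rot: [-0.043, 0.999, 0.0, 0.0]
contact_force: [0.4, 0.2, -1.5]
opening: 0.545
finger_force: 20.0
```

Run:
```python
from h import *
go(.525,.311,.1375); w=snap("wrist"); save(w,"w3.png")
```

```text
tool cm [0.01 0.   2.2 ] yaw now 4.94  clock 6.2 tilt [ 0.001  0.001 -1.   ]
```

View pics/w3.png

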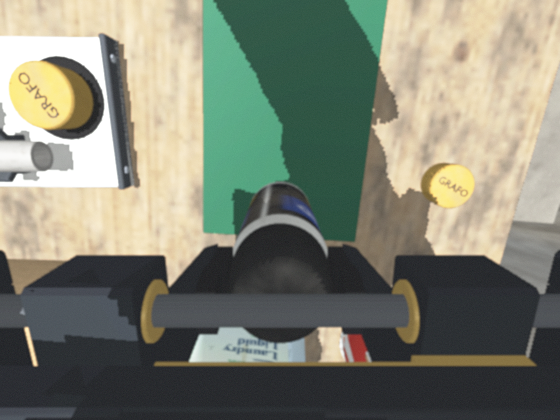

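The can is held upright over the far part of the mat, foot near (280,190), with the mat's far edge at row 235. Lowering and releasing.

>>> {"method": "step_arm", "body": {"steps": [[0,0,1.2,0,0,0,0.5],[0,0,0.9,0,0,0,0.5],[0,0,0.1,0,0,0,0.5],[0,0,0,0,0,0,0.5],[0,0,0,0,0,0,-0.5],[0,0,0,0,0,0,-1],[0,0,0,0,0,0,-1],[0,0,-3,0,0,0,-1]]}}

```text
clock: 7.25
tool_pos: [0.5233, 0.3098, 0.1652]
eef_rot: [-0.043, 0.999, -0.001, -0.002]
contact_force: [1.1, 0.0, -0.3]
opening: 0.968
finger_force: 0.0
```

>>> {"method": "step_arm", "body": {"steps": [[0,0,-5,0,0,0,-1],[0,0,0,0,0,0,-1]]}}

```text
clock: 7.5
tool_pos: [0.5268, 0.3123, 0.2206]
eef_rot: [-0.043, 0.999, 0.002, 0.003]
contact_force: [-0.7, 0.9, 0.6]
opening: 0.996
finger_force: 0.0
```

Run:
```python
from h import *
go(.457,.0278,.225)
```

```text
tool cm [  9.4  -27.74  -0.63] yaw now 4.93  clock 7.5 tilt [ 0.007  0.005 -1.   ]
```

>>> {"method": "step_arm", "body": {"steps": [[1.5,-4.6,0,0,0,0,-1],[1.5,-4.6,0,0,0,0,-1],[1.6,-4.6,0,0,0,0,-1],[1.6,-4.6,0,0,0,0,-1],[1.5,-4.6,0,0,0,0,-1],[1.5,-4.6,1,0,0,0,-1],[0,0,4,0,0,0,-1],[0,0,3,0,0,0,-1]]}}

```text
clock: 8.5
tool_pos: [0.4563, 0.0267, 0.1353]
eef_rot: [-0.042, 0.999, 0.0, -0.0]
contact_force: [0.5, 1.1, 0.2]
opening: 0.999
finger_force: 0.0
```

>>> {"method": "step_arm", "body": {"steps": [[0,0,0,0,0,0,-1],[0,0,0,0,0,0,-1]]}}

```text
clock: 8.75
tool_pos: [0.457, 0.028, 0.1371]
eef_rot: [-0.043, 0.999, 0.0, 0.0]
contact_force: [-0.3, 0.1, -0.2]
opening: 1.001
finger_force: 0.0
```

Run:
```python
from h import *
go(.457,.0278,.072); w=snap("wrist"); save(w,"w4.png")
c=max(blobs(w,(0,140,60),(10,255,255),None,50),key=cv2.contourArea); b=cv2.boundingRect(c); print(b)
u=b[0]+b[2]/2; st=r.get_state()
print("lid",onz(w,*cv2.minEnclosingCircle(c)[0],.11).round(4), "foot spot check")
k=cv2.inRange(w["hsv"],np.array((0,0,0)),np.array((180,255,60)))
```

```text
tool cm [-0.   -0.02  6.51] yaw now 4.97  clock 8.75 tilt [ 0.  0. -1.]
(239, 214, 76, 77)
lid [0.4559 0.0266 0.11  ] foot spot check
```

View pics/w4.png

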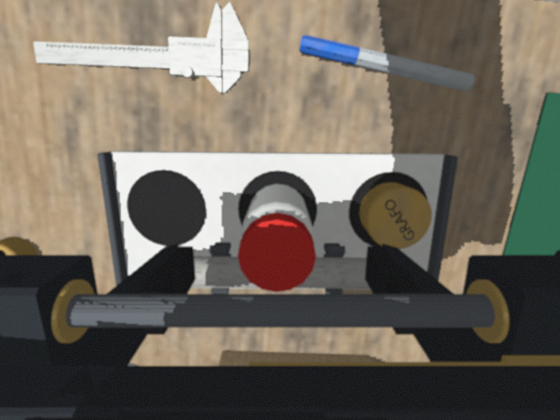

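The jar lid (centre 277,252) is centred in the jaws to about 1 mm, and the can's spot at (167,208) is empty. Descending and gripping.

>>> {"method": "step_arm", "body": {"steps": [[0,-0.1,3.5,0,0,0,-1],[0,0,3,0,0,0,-1],[0,0,0,0,0,0,-1],[0,0,0,0,0,0,0.5],[0,0,0,0,0,0,0.5],[0,0,0,0,0,0,0.5],[0,0,0,0,0,0,0.5],[0,0,0,0,0,0,0.5]], "force": 20}}

```text
clock: 9.8
tool_pos: [0.4572, 0.0266, 0.072]
eef_rot: [-0.043, 0.999, -0.0, 0.0]
contact_force: [-0.4, -0.8, 4.5]
opening: 0.543
finger_force: 20.0
```

Run:
```python
from h import *
st=r.get_state(); print(st["tool_pos"],st["opening"],st["finger_force"]); go(.375,.311,.19)
```

```text
[0.45716162 0.02656923 0.07202802] 0.5428842634695727 19.985912670381367
tool cm [  5.74  29.04 -11.81] yaw now 4.93  clock 9.8 tilt [ 0.001 -0.    -1.   ]
```

>>> {"method": "step_arm", "body": {"steps": [[0,0,-2,0,0,0,0.5],[0,0,-4,0,0,0,0.5],[0.5,2,-4,0,0,0,0.5],[1,4.8,0,0,0,0,0.5],[1,4.8,0,0,0,0,0.5],[1,4.8,0,0,0,0,0.5],[1,4.8,0,0,0,0,0.5],[1,4.8,0,0,0,0,0.5]]}}

```text
clock: 10.8
tool_pos: [0.3787, 0.2823, 0.1714]
eef_rot: [-0.043, 0.999, -0.0, -0.0]
contact_force: [0.4, -0.3, -2.7]
opening: 0.544
finger_force: 20.0
```

>>> {"method": "step_arm", "body": {"steps": [[0.2,3,0,0,0,0,0.5],[0,0,4,0,0,0,0.5],[0,0,4,0,0,0,0.5],[0,0,1.8,0,0,0,0.5],[0,0,0.8,0,0,0,0.5],[0,0,0,0,0,0,0.5],[0,0,0,0,0,0,0.5]]}}

```text
clock: 11.68
tool_pos: [0.3754, 0.3111, 0.0662]
eef_rot: [-0.043, 0.999, 0.0, 0.0]
contact_force: [0.0, 0.3, -2.0]
opening: 0.539
finger_force: 20.0
```

Run:
```python
from h import *
go(.375,.311,.0655);st=r.get_state(); print(st["contact_force"])
```

```text
tool cm [ 0.04 -0.    0.07] yaw now 4.95  clock 11.675 tilt [ 0.001  0.001 -1.   ]
[ 0.01293269  0.26822477 -1.99293444]
```

>>> {"method": "step_arm", "body": {"steps": [[0,0,0.1,0,0,0,0.5],[0,0,0,0,0,0,-0.5],[0,0,0,0,0,0,-1],[0,0,0,0,0,0,-1],[0,0,-3,0,0,0,-1],[0,0,-4,0,0,0,-1],[0,0,-4,0,0,0,-0.3],[-1.1,-4,0,0,0,0,-0.3]]}}

```text
clock: 12.68
tool_pos: [0.3904, 0.2759, 0.1775]
eef_rot: [-0.046, 0.999, 0.003, 0.003]
contact_force: [0.9, -1.3, -1.0]
opening: 0.799
finger_force: 0.0
```

>>> {"method": "step_arm", "body": {"steps": [[-1.1,-4,0,0,0,0,-0.3],[-1.1,-4,0,0,0,0,-0.3],[-1.1,-4,1,0,0,0,-0.3],[-1.2,-3.8,3,0,0,0,-0.3],[0,0,2,0,0,0,-0.3],[0,0,0,0,0,0,-0.3],[0,0,0,0,0,0,-0.3]]}}

```text
clock: 13.55
tool_pos: [0.4481, 0.1191, 0.1153]
eef_rot: [-0.044, 0.999, 0.0, 0.0]
contact_force: [0.1, 0.6, 0.1]
opening: 0.652
finger_force: 0.0
```

Run:
```python
from h import *
go(.4485,.119,.042); w=snap("wrist"); save(w,"w5.png"); t=snap("top"); print(r.get_state()["opening"])
for S,n,roi in ((w,"w",(200,150,350,300)),(t,"t",(243,222,274,250))):
    m=cv2.inRange(S["hsv"],np.array((10,70,50)),np.array((30,255,255))); k=np.zeros_like(m); k[roi[1]:roi[3],roi[0]:roi[2]]=255
    m=cv2.morphologyEx(m&k,cv2.MORPH_CLOSE,np.ones((5,5)))
    c=max(cv2.findContours(m,0,1)[0],key=cv2.contourArea); print(n,cv2.boundingRect(c),onz(S,*cv2.minEnclosingCircle(c)[0],.037).round(4))
```

```text
tool cm [-0.04 -0.01  7.33] yaw now 5.01  clock 13.55 tilt [ 0.     0.001 -1.   ]
0.650015963302812
w (245, 188, 73, 73) [0.4469 0.1205 0.037 ]Traceback (most recent call last):
  File "<stdin>", line 6, in <module>
ValueError: max() iterable argument is empty
```

View pics/w5.png

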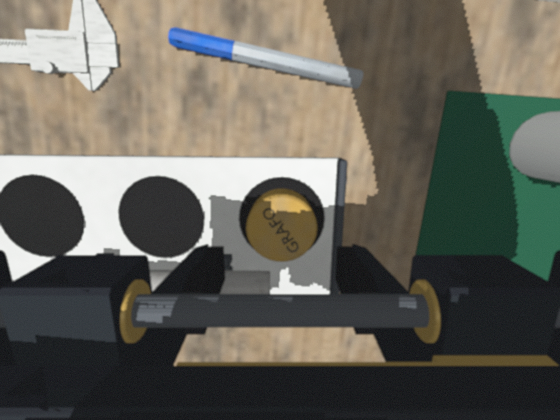

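The tin is at (281,225), centred in the narrowed jaws, and both other spots are empty. The jar stands on the mat at the right edge of the view. Gripping high on the tin, above the end strip.

>>> {"method": "step_arm", "body": {"steps": [[0.1,0.1,3,0,0,0,-0.3],[0,0,3,0,0,0,-0.3],[0,0,1.3,0,0,0,-0.3],[0,0,0,0,0,0,-0.3],[0,0,0,0,0,0,0.5],[0,0,0,0,0,0,0.5],[0,0,0,0,0,0,0.5]], "force": 15}}

```text
clock: 14.52
tool_pos: [0.4474, 0.1193, 0.0425]
eef_rot: [-0.043, 0.999, 0.0, 0.001]
contact_force: [-0.4, 0.3, 5.5]
opening: 0.566
finger_force: 15.0
```

Run:
```python
from h import *
st=r.get_state(); print(st["tool_pos"],st["opening"],st["finger_force"],st["contact_force"]); go(.45,.311,.122)
```

```text
[0.44739663 0.11934686 0.04248137] 0.566096745621146 15.000698268413544 [-0.38300081  0.26415118  5.48056535]
tool cm [-1.92 19.08 -7.94] yaw now 4.93  clock 14.525 tilt [ 0.001  0.001 -1.   ]
```

>>> {"method": "step_arm", "body": {"steps": [[0,0,-3,0,0,0,0.5],[0,0,-5,0,0,0,0.5],[-0.4,4.8,0,0,0,0,0.5],[-0.5,4.8,0,0,0,0,0.5],[-0.5,4.8,0,0,0,0,0.5],[-0.5,4.7,0,0,0,0,0.5],[0,0,0,0,0,5,0.5],[0,0,0,0,0,0,0.5]]}}

```text
clock: 15.52
tool_pos: [0.449, 0.3112, 0.1217]
eef_rot: [-0.0, 1.0, -0.0, -0.0]
contact_force: [-0.1, 0.2, -0.8]
opening: 0.563
finger_force: 15.0
```

Run:
```python
from h import *
go(.45,.311,.0365,0); w=snap("wrist"); save(w,"w6.png")
```

```text
tool cm [-0.1  -0.01  8.52] yaw now 0.04 turn tool z 0.04 clock 15.525 tilt [-0.    -0.001 -1.   ]
```

View pics/w6.png

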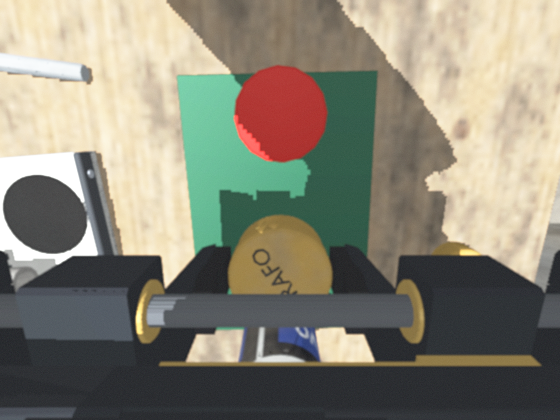

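The tin hangs over the mat between the jar at (280,113) and the can below. I'll shift it 4 cm sideways for wrist clearance, then lower.

>>> {"method": "step_arm", "body": {"steps": [[0,-4,0,0,0,0,0.5],[0,0,4,0,0,0,0.5],[0,0,3,0,0,0,0.5],[0,0,1,0,0,0,0.5],[0,0,0.5,0,0,0,0.5],[0,0,0,0,0,0,0.5]]}}

```text
clock: 16.32
tool_pos: [0.4497, 0.2712, 0.0372]
eef_rot: [0.0, 1.0, 0.0, 0.0]
contact_force: [0.2, 0.3, 0.2]
opening: 0.569
finger_force: 15.0
```

>>> {"method": "step_arm", "body": {"steps": [[0,0,0.1,0,0,0,0.5],[0,0,0,0,0,0,-0.5],[0,0,0,0,0,0,-0.5],[0,0,0,0,0,0,-0.5],[0,0,-3,0,0,0,-0.5],[0,0,-4,0,0,0,-0.5],[0,0,-4,0,0,0,-1],[0,0,-4,0,0,0,-1]]}}

```text
clock: 17.32
tool_pos: [0.4491, 0.271, 0.187]
eef_rot: [0.0, 1.0, -0.0, -0.0]
contact_force: [0.6, 0.4, 1.0]
opening: 0.952
finger_force: 0.0
```

Run:
```python
from h import *
go(.49,.033,.20,4.6)
```

```text
tool cm [ -4.11 -23.79  -1.3 ] yaw now -0.05 turn tool z -4.65 clock 17.325 tilt [-0. -0. -1.]
```

>>> {"method": "step_arm", "body": {"steps": [[-0.8,-4.8,-1,0,0,0,-1],[-0.8,-4.8,-1,0,0,0,-1],[-0.8,-4.8,-1,0,0,0,-1],[-0.8,-4.8,-1,0,0,0,-1],[-0.8,-4.8,-1,0,0,0,-1],[0,0,0,0,0,-10.5,-1],[0,0,0,0,0,-10.5,-1],[0,0,0,0,0,-10.5,-1]]}}

```text
clock: 18.32
tool_pos: [0.4889, 0.0308, 0.2358]
eef_rot: [-0.274, 0.962, -0.0, -0.0]
contact_force: [0.2, 0.8, -0.4]
opening: 1.003
finger_force: 0.0
```

>>> {"method": "step_arm", "body": {"steps": [[0,0,0,0,0,-10.5,-1],[0,0,0,0,0,-10.5,-1],[0,0,0,0,0,-10.5,-1],[0,0,0,0,0,-10.5,-1],[0,0,0,0,0,-10.5,-1],[0,0,0,0,0,-10.5,-1],[0,0,0,0,0,0,-1],[0,0,0,0,0,0,-1]]}}

```text
clock: 19.32
tool_pos: [0.489, 0.031, 0.2357]
eef_rot: [0.733, -0.68, -0.0, 0.0]
contact_force: [0.0, 0.4, -0.8]
opening: 1.003
finger_force: 0.0
```

Run:
```python
from h import *
w=snap("wrist"); save(w,"w7.png"); go(.505,.034,.2,94.6); print(r.get_state()["q"].round(2))
t=snap("top"); save(t,"top1.png",(90,90,490,300),2)
```

```text
tool cm [-0.18 -1.62  3.57] yaw now 94.31 turn tool z -0.29 clock 19.375 tilt [-0. -0. -1.]
[ 0.26  0.61 -0.67  1.97  0.55  0.74  2.48]
```

View pics/w7.png

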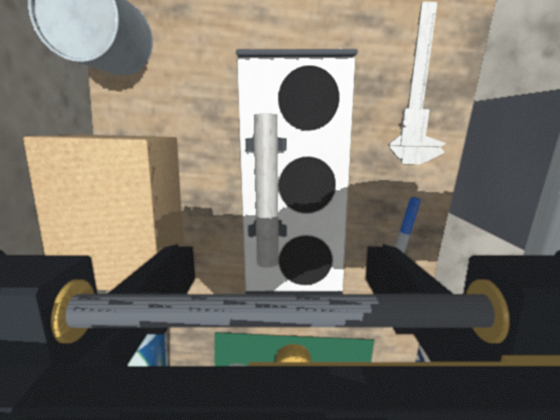

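View pics/top1.png

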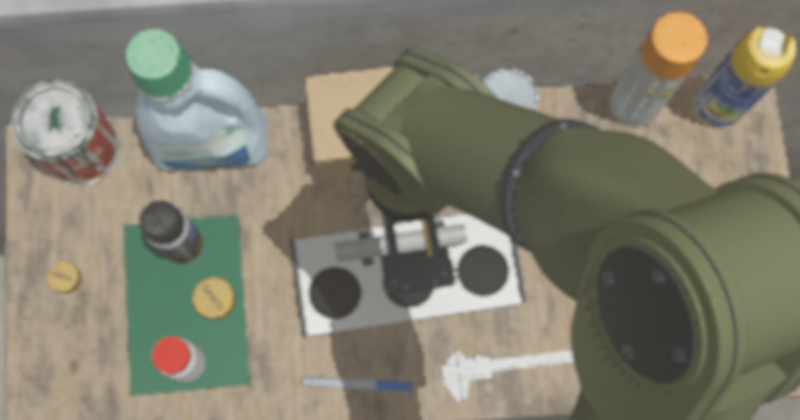

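The wrist view shows the tube lying free from (265,113) to (267,267), with the box's front face at columns 153–182. The top view shows the can, tin and jar all upright on the mat, and its crop has no tall neighbours near the tube. Measuring the tube, the box and the rest heights.

Run:
```python
from h import *
w=snap("wrist")
G=cv2.cvtColor(w["pixels"],cv2.COLOR_RGB2GRAY).astype(float)
# tube edges: strongest gradients across columns 245..290
for v in (125,160,175,190,205,240,255):
    g=np.gradient(cv2.GaussianBlur(G,(3,3),0)[v-1:v+2].mean(0)); L=246+np.argmax(-g[246:264]); Rr=268+np.argmax(g[268:290]); print(v,L,Rr,onz(w,(L+Rr)/2,v,.036).round(4))
T={"s":"ends"}
t0=dict(fx=524.835,fy=524.835,cx=284.875,cy=210.36); 
t=snap("top")
for nm,pw,pt in (("far(-y)",(264.5,113),(323,207)),("near(+y)",(267,267),(256.5,215.5))):
    print(nm,onz(w,*pw,.036).round(4),"tri",meet([ray(w,*pw),ray(t,*pt)]).round(4))
b=onz(w,182,200,0); print("box bottom",b.round(3)); o,d=ray(w,153,200); k=(b[0]-o[0])/d[0]; print("box top",(o+k*d).round(3))
for n,p in (("canspot",(309,98)),("jarspot",(307,185)),("tinspot",(305,260))): print(n,onz(w,*p,.01).round(4))
for p in (( 241,57),(353,57),(343,293),(245,293)): print(onz(w,*p,.01).round(4))
```

```text
125 253 277 [ 0.5093 -0.037   0.036 ]
160 254 277 [ 0.5065 -0.0014  0.036 ]
175 254 277 [0.5054 0.0146 0.036 ]
190 254 288 [0.4984 0.0304 0.036 ]
205 254 277 [0.5033 0.0477 0.036 ]
240 256 278 [0.4989 0.0884 0.036 ]
255 256 284 [0.4942 0.1064 0.036 ]
far(-y) [ 0.5106 -0.0487  0.036 ] tri [ 0.5106 -0.0504  0.0284]
near(+y) [0.4967 0.1217 0.036 ] tri [0.4966 0.1161 0.0478]
box bottom [0.606 0.058 0.   ]
box top [0.606 0.038 0.087]
canspot [ 0.4646 -0.0691  0.01  ]
jarspot [0.4572 0.0264 0.01  ]
tinspot [0.4502 0.1209 0.01  ]
[ 0.5402 -0.104   0.01  ]
[ 0.4226 -0.1131  0.01  ]
[0.397  0.1628 0.01  ]
[0.5227 0.1726 0.01  ]
```

>>> {"method": "step_arm", "body": {"steps": [[0,0,0,0,0,10.6,-1],[0,0,0,0,0,10.6,-1],[0,0,0,0,0,10.6,-1],[0,0,0,0,0,10.6,-1],[0,0,0,0,0,10.6,-1],[0,0,0,0,0,10.6,-1],[0,0,0,0,0,10.6,-1],[0,0,0,0,0,10.6,-1]]}}

```text
clock: 20.52
tool_pos: [0.4891, 0.0314, 0.2358]
eef_rot: [-0.081, 0.997, 0.0, 0.0]
contact_force: [0.5, 0.2, 0.4]
opening: 0.996
finger_force: 0.0
```

>>> {"method": "step_arm", "body": {"steps": [[0,0,0,0,0,10.6,-1],[0,0,0,0,0,10.6,-1],[0,0,0,0,0,10.6,-1],[0,0,0,0,0,10.6,-1],[0,0,0,0,0,10.6,-1],[0,0,0,0,0,10.6,-1],[0,0,0,0,0,10.6,-1],[0,0,0,0,0,10.6,-1]]}}

```text
clock: 21.52
tool_pos: [0.4891, 0.0315, 0.2358]
eef_rot: [0.612, 0.791, 0.0, 0.0]
contact_force: [0.2, -0.1, -0.2]
opening: 1.003
finger_force: 0.0
```

>>> {"method": "step_arm", "body": {"steps": [[0,0,0,0,0,10,-1],[0,0,0,0,0,0,-1]]}}

```text
clock: 21.78
tool_pos: [0.4891, 0.0315, 0.2357]
eef_rot: [0.676, 0.737, -0.0, 0.0]
contact_force: [-0.3, 0.5, -0.4]
opening: 1.002
finger_force: 0.0
```

Run:
```python
from h import *
go(.504,.035,.042,-85.3); print(r.get_state()["q"].round(2))
```

```text
tool cm [ 0.23  1.51 19.37] yaw now -85.05 turn tool z 0.25 clock 21.775 tilt [ 0. -0. -1.]
[-0.33  0.56  0.27  2.   -0.25  0.61  0.19]
```

>>> {"method": "step_arm", "body": {"steps": [[0.2,1.5,5,0,0,0.2,-1],[0,0,5,0,0,0,-1],[0,0,5,0,0,0,-1],[0,0,3,0,0,0,-1],[0,0,1.4,0,0,0,-1],[0,0,0,0,0,0,-0.3],[0,0,0,0,0,0,0.3],[0,0,0,0,0,0,1]], "force": 35}}

```text
clock: 22.78
tool_pos: [0.5047, 0.0345, 0.0429]
eef_rot: [0.678, 0.735, 0.001, 0.001]
contact_force: [0.6, -0.2, -0.1]
opening: 0.68
finger_force: 0.0
```

>>> {"method": "step_arm", "body": {"steps": [[0,0,0,0,0,0,1],[0,0,0,0,0,0,1],[0,0,0,0,0,0,1],[0,0,0,0,0,0,1]]}}

```text
clock: 23.28
tool_pos: [0.5037, 0.0344, 0.0417]
eef_rot: [0.678, 0.735, -0.0, -0.0]
contact_force: [-0.8, 0.7, 1.6]
opening: 0.272
finger_force: 35.0
```

Run:
```python
from h import *
go(.4535,-.3414,.13); st=r.get_state();print(st["tool_pos"],st["contact_force"])
```

```text
tool cm [-37.05  -8.05  -8.83] yaw now -85.35  clock 23.275 tilt [-0.  0. -1.]
[0.5036518  0.03441316 0.04171654] [-0.81926589  0.71634333  1.6038444 ]
```

>>> {"method": "step_arm", "body": {"steps": [[0,0,-2,0,0,0,1],[0,0,-4,0,0,0,1],[0,0,-5,0,0,0,1],[-2,-0.5,-4,0,0,0,1],[-4.6,-1,0,0,0,0,1],[-4.6,-1,0,0,0,0,1],[-4.6,-1,0,0,0,0,1],[-4.6,-1,0,0,0,0,1]]}}

```text
clock: 24.28
tool_pos: [0.4748, -0.1738, 0.1913]
eef_rot: [0.678, 0.735, -0.0, -0.001]
contact_force: [0.2, 0.1, -2.5]
opening: 0.27
finger_force: 35.0
```

>>> {"method": "step_arm", "body": {"steps": [[-4.6,-1,0,0,0,0,1],[-4.6,-1,0,0,0,0,1],[-4.6,-1,0,0,0,0,1],[-2.9,-0.6,0,0,0,0,1],[0,0,0,0,0,0,1],[0,0,0,0,0,0,1]]}}

```text
clock: 25.02
tool_pos: [0.453, -0.3406, 0.191]
eef_rot: [0.678, 0.735, 0.0, -0.001]
contact_force: [0.1, 0.0, -2.9]
opening: 0.277
finger_force: 35.0
```

Run:
```python
from h import *
w=snap("wrist"); save(w,"w8.png"); go(.4535,-.3414,.1); print(r.get_state()["q"].round(2))
t=snap("top"); 
m=cv2.inRange(t["hsv"],np.array((105,120,40)),np.array((125,255,255))); m[:,:400]=0; print("blue px",(m>0).sum())
save(t,"top2.png",(380,180,500,270),6)
```

```text
tool cm [-0.15  0.02  9.12] yaw now -85.25  clock 25.075 tilt [-0.001  0.002 -1.   ]
[ 0.48  0.7   0.15  1.82 -0.16  0.63  0.8 ]
blue px 545
```

View pics/w8.png

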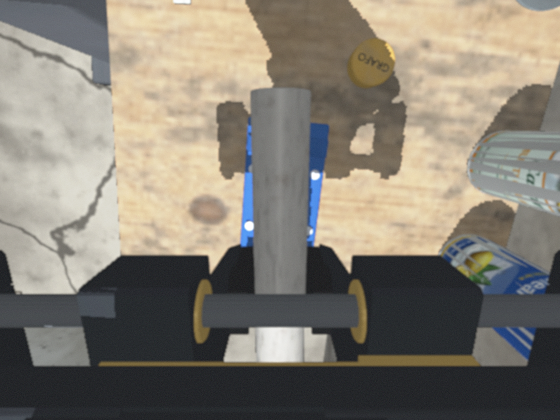

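The tube is held level but hides the cradle's middle; base corners show at (247,124) and (328,124). I'm stepping sideways for a clear look.

>>> {"method": "step_arm", "body": {"steps": [[4,-4,-2,0,0,0,1],[4,-4,-2,0,0,0,1],[0,0,0,0,0,0,1],[0,0,0,0,0,0,1]]}}

```text
clock: 25.62
tool_pos: [0.3681, -0.2683, 0.2322]
eef_rot: [0.677, 0.736, 0.0, 0.001]
contact_force: [0.7, -0.2, -2.7]
opening: 0.272
finger_force: 35.0
```

Run:
```python
from h import *
w=snap("wrist"); t=snap("top"); np.savez("w9.npz",px=w["pixels"],T=w["cam_to_world"])
W=cv2.resize(w["pixels"][60:320,200:420],None,fx=2,fy=2,interpolation=cv2.INTER_CUBIC); Tt=cv2.resize(t["pixels"][195:250,400:480],None,fx=4.2,fy=4.2,interpolation=cv2.INTER_CUBIC)
Tp=np.zeros((W.shape[0],Tt.shape[1],3),np.uint8); Tp[:Tt.shape[0]]=Tt
cv2.imwrite("pics/cr.png",np.hstack([W,Tp])[:,:,::-1]); print(r.get_state()["tool_pos"])
```

```text
[ 0.36841828 -0.26904927  0.23170045]
```

View pics/cr.png

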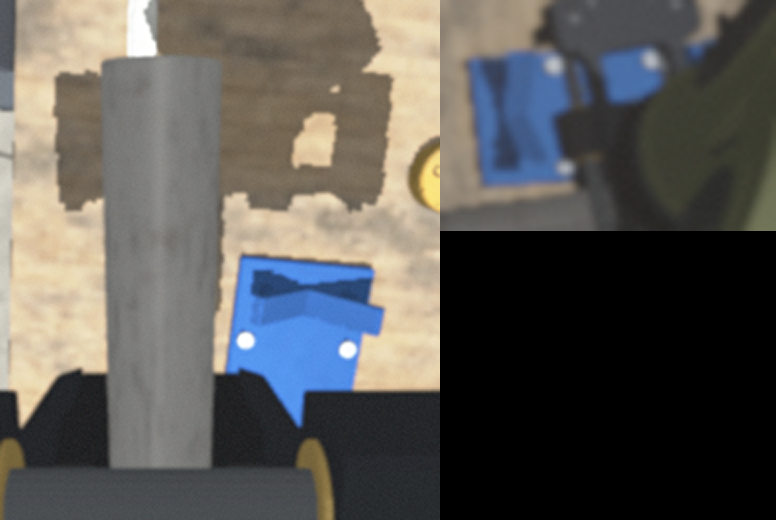

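The crop shows the cradle's near base corners at crop (240,256) and (373,268), screws at (245,340) and (347,349), and the V saddle between. I've used my picture budget, so from here I work by numbers, starting with the screws in the saved first top image.

Run:
```python
from h import *
t=snap("top"); p=cv2.cvtColor(cv2.imread("pics/top0.png"),cv2.COLOR_BGR2RGB)
# screws: bright low-sat spots inside blue area
h=cv2.cvtColor(p,cv2.COLOR_RGB2HSV); sub=h[200:245,400:480]; m=((sub[...,1]<120)&(sub[...,2]>110)).astype(np.uint8)
blue=cv2.inRange(h,np.array((100,110,30)),np.array((130,255,255)))[200:245,400:480]; hull=np.zeros_like(m); c=cv2.convexHull(np.vstack([x for x in cv2.findContours(blue,0,1)[0] if cv2.contourArea(x)>20])); cv2.fillConvexPoly(hull,c,1); hull=cv2.erode(hull,np.ones((5,5)))
n,l,st,ce=cv2.connectedComponentsWithStats(m&hull); P=[]
for i in range(1,n): print(st[i,4],ce[i]+[400,200],onz(t,*(ce[i]+[400,200]),.009).round(4))
R_=cv2.minAreaRect(np.float32([onz(t,*(q[0]+[400,200]),.008)[:2] for q in c])); print("rect",np.round(R_[0],4),np.round(R_[1],4),R_[2])
d=np.load("w9.npz"); w=snap("wrist"); w["cam_to_world"]=d["T"]
C=lambda u,v:(u/2+200,v/2+60)
for nm,q in (("cL",(240,256)),("cR",(373,268)),("sL",(245,340)),("sR",(347,349)),("eL",(228,375))): print(nm,onz(w,*C(*q),.008).round(4))
```

```text
22 [426.81818182 210.86363636] [ 0.4847 -0.3174  0.009 ]
25 [450.12 209.36] [ 0.4843 -0.3774  0.009 ]
1 [456. 211.] [ 0.4789 -0.3918  0.009 ]
2 [410.5 213.5] [ 0.481  -0.2749  0.009 ]
1 [416. 213.] [ 0.4812 -0.2891  0.009 ]
1 [457. 213.] [ 0.4735 -0.3936  0.009 ]
1 [461. 213.] [ 0.4728 -0.4038  0.009 ]
2 [412.  216.5] [ 0.4729 -0.2778  0.009 ]
3 [415. 217.] [ 0.4711 -0.2853  0.009 ]
1 [458. 217.] [ 0.463  -0.3946  0.009 ]
2 [413.  220.5] [ 0.4624 -0.279   0.009 ]
11 [416.36363636 224.72727273] [ 0.4509 -0.2862  0.009 ]
1 [459. 221.] [ 0.4525 -0.3957  0.009 ]
2 [461.5 221.5] [ 0.4508 -0.4019  0.009 ]
1 [463. 224.] [ 0.4441 -0.4047  0.009 ]
1 [464. 226.] [ 0.4388 -0.4065  0.009 ]
1 [458. 229.] [ 0.4322 -0.3902  0.009 ]
1 [413. 231.] [ 0.4355 -0.2757  0.009 ]
1 [419. 231.] [ 0.4343 -0.2909  0.009 ]
25 [429.4  233.36] [ 0.4264 -0.3164  0.009 ]
26 [452.96153846 232.        ] [ 0.4255 -0.3764  0.009 ]
1 [462. 232.] [ 0.4238 -0.3993  0.009 ]
2 [415.5 235. ] [ 0.4248 -0.2807  0.009 ]
1 [418. 234.] [ 0.4269 -0.2874  0.009 ]
rect [ 0.4551 -0.3454] [0.1559 0.0774] 89.5184097290039
cL [ 0.4152 -0.2648  0.008 ]
cR [ 0.4938 -0.2654  0.008 ]
sL [ 0.4243 -0.3158  0.008 ]
sR [ 0.4868 -0.3164  0.008 ]
eL [ 0.4166 -0.3392  0.008 ]
```

>>> {"method": "step_arm", "body": {"steps": [[0,0,0,0,0,5.2,1],[0,0,0,0,0,0,1]]}}

```text
clock: 26.08
tool_pos: [0.3674, -0.269, 0.2313]
eef_rot: [0.71, 0.704, -0.0, -0.0]
contact_force: [-0.3, -0.4, -3.2]
opening: 0.269
finger_force: 35.0
```

Run:
```python
from h import *
w=snap("wrist"); st=r.get_state(); G=cv2.cvtColor(w["pixels"],cv2.COLOR_RGB2GRAY).astype(float)
print(G[76:104,272:288].mean(1).round(0).tolist())
M=R.from_quat(st["eef_rot"]).as_matrix()
for v in (88,90,92):
    for dz in (.0065,-.006): print(v,dz,(M.T@(onz(w,280,v,st["tool_pos"][2]+dz)-st["tool_pos"])*1000).round(1))
for v in (110,150,200): 
    row=cv2.GaussianBlur(G,(3,3),0)[v-1:v+2].mean(0); print(v,[ (i,int(row[i])) for i in range(240,321,4)])
go(.455,-.346,.08,-90.5)
```

```text
[104.0, 106.0, 106.0, 106.0, 107.0, 108.0, 108.0, 108.0, 108.0, 108.0, 109.0, 117.0, 127.0, 134.0, 136.0, 137.0, 137.0, 136.0, 136.0, 136.0, 136.0, 136.0, 135.0, 134.0, 134.0, 134.0, 133.0, 133.0]
88 0.0065 [81.5  0.  -6.5]
88 -0.006 [83.  0.  6.]
90 0.0065 [80.8  0.  -6.5]
90 -0.006 [82.2  0.   6. ]
92 0.0065 [80.1  0.  -6.5]
92 -0.006 [81.4  0.   6. ]
110 [(240, 112), (244, 115), (248, 111), (252, 115), (256, 113), (260, 121), (264, 123), (268, 124), (272, 128), (276, 135), (280, 141), (284, 135), (288, 128), (292, 123), (296, 123), (300, 119), (304, 119), (308, 115), (312, 109), (316, 108), (320, 109)]
150 [(240, 106), (244, 108), (248, 107), (252, 114), (256, 119), (260, 121), (264, 122), (268, 125), (272, 128), (276, 135), (280, 141), (284, 132), (288, 123), (292, 125), (296, 123), (300, 122), (304, 117), (308, 106), (312, 110), (316, 108), (320, 109)]
200 [(240, 221), (244, 217), (248, 207), (252, 162), (256, 119), (260, 121), (264, 126), (268, 123), (272, 124), (276, 131), (280, 138), (284, 130), (288, 128), (292, 126), (296, 126), (300, 116), (304, 117), (308, 179), (312, 211), (316, 208), (320, 159)]
tool cm [-7.64  8.84 15.13] yaw now -90.46 turn tool z 0.04 clock 26.125 tilt [-0. -0. -1.]
```

>>> {"method": "step_arm", "body": {"steps": [[-3.8,4.4,0,0,0,0,1],[-3.8,4.4,2,0,0,0,1],[0,0,5,0,0,0,1],[0,0,5,0,0,0,1],[0,0,3,0,0,0,1],[0,0,0,0,0,0,1],[0,0,0,0,0,0,1]]}}

```text
clock: 27.0
tool_pos: [0.4549, -0.3462, 0.0826]
eef_rot: [0.71, 0.704, 0.0, 0.001]
contact_force: [0.1, -0.4, -3.2]
opening: 0.27
finger_force: 35.0
```

Run:
```python
from h import *
w=snap("wrist"); go(.455,-.346,.04,-90.5)
m=cv2.inRange(w["hsv"],np.array((100,110,30)),np.array((130,255,255))); m[:,:180]=0; m[:,400:]=0
for v in range(100,245,15):
    x=np.where(m[v]>0)[0]; print(v,(x.min(),x.max(),len(x),onz(w,x.min(),v,.008)[:2].round(3),onz(w,x.max(),v,.008)[:2].round(3)) if len(x) else None)
```

```text
tool cm [ 0.04 -0.03  4.31] yaw now -90.53 turn tool z -0.03 clock 27.05 tilt [ 0.002 -0.002 -1.   ]
100 None
115 (np.int64(217), np.int64(341), 64, array([ 0.416, -0.271]), array([ 0.494, -0.271]))
130 (np.int64(214), np.int64(344), 70, array([ 0.413, -0.28 ]), array([ 0.497, -0.281]))
145 (np.int64(214), np.int64(343), 71, array([ 0.413, -0.289]), array([ 0.496, -0.29 ]))
160 (np.int64(220), np.int64(338), 60, array([ 0.416, -0.299]), array([ 0.494, -0.3  ]))
175 (np.int64(220), np.int64(337), 60, array([ 0.415, -0.309]), array([ 0.493, -0.31 ]))
190 (np.int64(221), np.int64(336), 37, array([ 0.415, -0.319]), array([ 0.493, -0.32 ]))
205 (np.int64(222), np.int64(336), 58, array([ 0.416, -0.33 ]), array([ 0.493, -0.33 ]))
220 (np.int64(223), np.int64(335), 57, array([ 0.416, -0.34 ]), array([ 0.493, -0.341]))
235 (np.int64(223), np.int64(334), 58, array([ 0.415, -0.351]), array([ 0.493, -0.352]))
```

>>> {"method": "step_arm", "body": {"steps": [[0,0,2,0,0,0,1],[0,0,1.5,0,0,0,1],[0,0,0.5,0,0,0,1],[0,0,0.2,0,0,0,1],[0,0,0.1,0,0,0,1],[0,0,0,0,0,0,1]]}}

```text
clock: 27.8
tool_pos: [0.4545, -0.3457, 0.0397]
eef_rot: [0.71, 0.704, 0.0, 0.0]
contact_force: [-1.0, 1.6, 5.2]
opening: 0.274
finger_force: 35.0
```

>>> {"method": "step_arm", "body": {"steps": [[0,0,0,0,0,0,0.3],[0,0,0,0,0,0,0],[0,0,0,0,0,0,0],[0,0,0,0,0,0,0],[0,0,-2,0,0,0,-0.1],[0,0,-4,0,0,0,-1],[0,0,-5,0,0,0,-1],[0,0,-5,0,0,0,-1]]}}

```text
clock: 28.8
tool_pos: [0.4541, -0.3455, 0.2015]
eef_rot: [0.711, 0.704, 0.0, 0.0]
contact_force: [0.8, -0.3, -0.1]
opening: 0.867
finger_force: 0.0
```

>>> {"method": "step_arm", "body": {"steps": [[3,0,-2,0,0,0,-1],[0,0,0,0,0,0,-1],[0,0,0,0,0,0,-1]]}}

```text
clock: 29.18
tool_pos: [0.4543, -0.3159, 0.219]
eef_rot: [0.711, 0.704, -0.0, 0.0]
contact_force: [0.1, -0.3, -0.6]
opening: 0.997
finger_force: 0.0
```

Run:
```python
from h import *
w=snap("wrist"); G=cv2.cvtColor(w["pixels"],cv2.COLOR_RGB2GRAY)
h=w["hsv"]; blue=cv2.inRange(h,np.array((95,90,20)),np.array((130,255,255)))
st=r.get_state(); print(st["tool_pos"],st["opening"])
u,v=proj(w,(.4545,-.3457,.0337)); print("expect centre px",u,v,[np.round(proj(w,(.4545,-.3457+s*.0825,.0337)),0) for s in(1,-1)])
g=((h[...,1]<45)&(h[...,2]>40)).astype(np.uint8)*255
cs=[c for c in cv2.findContours(cv2.morphologyEx(g,cv2.MORPH_OPEN,np.ones((5,5))),0,1)[0] if cv2.contourArea(c)>800]
for c in cs:
    if abs(c[:,0,0].mean()-u)<60: print(cv2.boundingRect(c),cv2.minAreaRect(c))
```

```text
[ 0.45402702 -0.31618231  0.21851945] 1.0004968066058801
expect centre px 280.3400540939294 221.83619995946222 [array([280., 143.]), array([281., 291.])]
```

Run:
```python
from h import *
w=snap("wrist"); h=w["hsv"]
for v in range(128,296,6): print(v,h[v,276:285].mean(0).round(0).astype(int).tolist(), end=" ")
print()
for v in (165,200,250): print(v,[(i,)+tuple(h[v,i].tolist()) for i in range(250,312,4)])
```

```text
128 [18, 57, 92] 134 [17, 64, 96] 140 [18, 69, 99] 146 [28, 6, 113] 152 [26, 7, 111] 158 [25, 7, 110] 164 [32, 8, 112] 170 [29, 7, 110] 176 [25, 5, 215] 182 [24, 8, 210] 188 [22, 7, 215] 194 [30, 5, 219] 200 [28, 5, 217] 206 [27, 5, 215] 212 [27, 6, 212] 218 [26, 6, 212] 224 [27, 6, 215] 230 [28, 5, 217] 236 [27, 5, 216] 242 [29, 6, 213] 248 [24, 7, 211] 254 [26, 7, 211] 260 [28, 8, 208] 266 [26, 7, 208] 272 [25, 6, 212] 278 [27, 6, 213] 284 [22, 7, 209] 290 [26, 7, 213] 
165 [(250, 107, 170, 96), (254, 108, 167, 98), (258, 109, 170, 96), (262, 108, 160, 97), (266, 108, 169, 95), (270, 30, 5, 100), (274, 10, 7, 103), (278, 45, 5, 110), (282, 45, 5, 113), (286, 30, 7, 105), (290, 15, 5, 99), (294, 108, 133, 94), (298, 108, 169, 95), (302, 108, 155, 99), (306, 108, 172, 95), (310, 108, 167, 98)]
200 [(250, 108, 170, 222), (254, 108, 168, 223), (258, 108, 171, 222), (262, 108, 171, 221), (266, 108, 172, 222), (270, 90, 2, 156), (274, 30, 6, 202), (278, 30, 5, 219), (282, 38, 5, 219), (286, 30, 6, 201), (290, 23, 6, 159), (294, 109, 165, 186), (298, 108, 174, 213), (302, 108, 169, 216), (306, 108, 168, 215), (310, 109, 168, 212)]
250 [(250, 108, 174, 224), (254, 109, 170, 147), (258, 108, 169, 137), (262, 108, 171, 155), (266, 108, 171, 216), (270, 110, 24, 160), (274, 24, 6, 198), (278, 36, 6, 213), (282, 26, 8, 213), (286, 30, 6, 184), (290, 36, 8, 154), (294, 109, 171, 212), (298, 108, 169, 184), (302, 109, 166, 184), (306, 108, 166, 135), (310, 108, 167, 134)]
```

The tube reads centred: it starts at row ~143 as expected and keeps columns 269–292 along its length in the cradle. Now returning for the tin.

>>> {"method": "step_arm", "body": {"steps": [[0,0,0,0,0,-10.5,-1],[0,0,0,0,0,-10.5,-1],[0,0,0,0,0,-10.5,-1],[0,0,0,0,0,-10.5,-1],[0,0,0,0,0,-10.5,-1],[0,0,0,0,0,-10.5,-1],[0,0,0,0,0,-10.5,-1],[0,0,0,0,0,-10.5,-1]]}}

```text
clock: 30.28
tool_pos: [0.4538, -0.3164, 0.2177]
eef_rot: [0.055, 0.998, 0.0, -0.001]
contact_force: [0.3, -0.8, -0.0]
opening: 1.001
finger_force: 0.0
```

>>> {"method": "step_arm", "body": {"steps": [[0,0,0,0,0,-6.5,-1],[0,4,0,0,0,0,-1],[0,5.5,0,0,0,0,-1],[0,5.5,0,0,0,0,-1],[0,5.5,0,0,0,0,-1],[0,5.5,0,0,0,0,-1],[0,5.5,0,0,0,0,-1],[0,5.5,0,0,0,0,-1]]}}

```text
clock: 31.28
tool_pos: [0.455, 0.0553, 0.2181]
eef_rot: [0.001, 1.0, -0.0, -0.0]
contact_force: [0.6, 0.5, 0.3]
opening: 1.0
finger_force: 0.0
```

>>> {"method": "step_arm", "body": {"steps": [[0,5.5,0,0,0,0,-1],[0,5.5,0,0,0,0,-1],[0,5.5,0,0,0,0,-0.5],[0.5,5.2,0,0,0,0,-0.5],[0,0,3,0,0,0,-0.5],[0,0,0,0,0,0,-0.5],[0,0,0,0,0,0,-0.5]]}}

```text
clock: 32.15
tool_pos: [0.4507, 0.2702, 0.1888]
eef_rot: [0.002, 1.0, -0.001, -0.0]
contact_force: [0.1, -0.2, 0.3]
opening: 0.746
finger_force: 0.0
```

Run:
```python
from h import *
w=snap("wrist"); go(.449,.271,.0372,0); print(r.get_state()["opening"],r.get_state()["q"].round(2))
for c in blobs(w,(10,90,50),(30,255,255),(150,100,400,290),300): print(cv2.boundingRect(c),cv2.contourArea(c),onz(w,*cv2.minEnclosingCircle(c)[0],.031).round(4))
for c in blobs(w,(0,140,60),(10,255,255),None,300)[:1]: print("lid",onz(w,*cv2.minEnclosingCircle(c)[0],.103).round(4))
```

```text
tool cm [ 0.2   0.06 15.2 ] yaw now -0.18 turn tool z -0.18 clock 32.2 tilt [ 0.001 -0.    -1.   ]
0.752059292579078 [-0.55  0.66 -0.13  1.93  0.15  0.56  0.79]
(256, 174, 52, 54) 2097.0 [0.4507 0.2717 0.031 ]
lid [0.3757 0.3116 0.103 ]
```

>>> {"method": "step_arm", "body": {"steps": [[0.1,0.1,5,0,0,-0.2,-0.5],[0,0,5,0,0,0,-0.5],[0,0,3.6,0,0,0,-0.5],[0,0,1.5,0,0,0,-0.5],[0,0,0,0,0,0,-0.5],[0,0,0,0,0,0,0.5],[0,0,0,0,0,0,0.5],[0,0,0,0,0,0,0.5]]}}

```text
clock: 33.2
tool_pos: [0.45, 0.2728, 0.0391]
eef_rot: [-0.001, 1.0, 0.001, 0.001]
contact_force: [-1.1, -1.2, 7.2]
opening: 0.558
finger_force: 35.0
```

>>> {"method": "step_arm", "body": {"steps": [[0,0,0,0,0,0,0.5],[0,0,-3,0,0,0,0.5],[0,0,-5.5,0,0,0,0.5],[0,0,0,0,0,-5,0.5],[0,0,0,0,0,0,0.5]], "force": 15}}

```text
clock: 33.83
tool_pos: [0.4494, 0.2725, 0.1237]
eef_rot: [-0.044, 0.999, 0.001, 0.001]
contact_force: [0.4, 1.3, -1.4]
opening: 0.567
finger_force: 15.0
```

Run:
```python
from h import *
go(.4474,.1193,.0435,4.93); st=r.get_state(); print(st["tool_pos"],st["opening"],st["finger_force"])
```

```text
tool cm [  1.57 -15.25   8.  ] yaw now 5.09 turn tool z 0.16 clock 33.825 tilt [ 0.001  0.001 -1.   ]
[0.44936287 0.27253562 0.12366124] 0.5673939012810522 14.999530166387558
```

>>> {"method": "step_arm", "body": {"steps": [[0.5,-5.1,0,0,0,0,0.5],[0.5,-5.1,0,0,0,0,0.5],[0.6,-5.1,0,0,0,0,0.5],[0,0,4,0,0,0,0.5],[0,0,3,0,0,0,0.5],[0,0,0,0,0,0,0.5],[0,0,0,0,0,0,0.5],[0,0,0,0,0,0,0.5]]}}

```text
clock: 34.83
tool_pos: [0.4474, 0.1189, 0.0537]
eef_rot: [-0.045, 0.999, 0.0, 0.001]
contact_force: [-0.4, -0.1, 0.1]
opening: 0.568
finger_force: 15.0
```

Run:
```python
from h import *
go(.4474,.1195,.0455,4.93)
w=snap("wrist")
# black spot vs tin 
for c in blobs(w,(10,90,50),(30,255,255),(180,100,380,300),300): print(cv2.boundingRect(c),onz(w,*cv2.minEnclosingCircle(c)[0],.048).round(4))
```

```text
tool cm [-0.    0.06  0.82] yaw now 5.13 turn tool z 0.20 clock 34.825 tilt [ 0.002  0.001 -1.   ]
(229, 212, 103, 82) [0.4436 0.1192 0.048 ]
```

>>> {"method": "step_arm", "body": {"steps": [[0,0.1,0.5,0,0,0,0.5],[0,0,0.2,0,0,0,0.5],[0,0,0.1,0,0,0,0.5],[0,0,0,0,0,0,0.5]]}}

```text
clock: 35.38
tool_pos: [0.4469, 0.1199, 0.0459]
eef_rot: [-0.045, 0.999, 0.0, 0.001]
contact_force: [-1.3, -0.3, 16.7]
opening: 0.565
finger_force: 15.0
```

>>> {"method": "step_arm", "body": {"steps": [[0,0,-0.1,0,0,0,0.5],[0,0,0,0,0,0,-0.3],[0,0,0,0,0,0,-0.3],[0,0,0,0,0,0,-0.3],[0,0,-2,0,0,0,-0.3],[0,0,-5,0,0,0,-0.6],[0,0,-7,0,0,0,-1],[0,0,0,0,0,0,-1]]}}

```text
clock: 36.38
tool_pos: [0.449, 0.1203, 0.1818]
eef_rot: [-0.045, 0.999, 0.001, 0.004]
contact_force: [0.8, -0.0, -0.1]
opening: 0.968
finger_force: 0.0
```

Run:
```python
from h import *
w=snap("wrist")
for c in blobs(w,(10,90,50),(30,255,255),(200,100,380,280),200): print(cv2.boundingRect(c),onz(w,*cv2.minEnclosingCircle(c)[0],.038).round(4))
go(.3754,.3111,.19)
```

```text
(251, 172, 57, 58) [0.447  0.1203 0.038 ]
tool cm [ 5.51 19.7  -1.01] yaw now 5.11  clock 36.425 tilt [ 0.004  0.002 -1.   ]
```

>>> {"method": "step_arm", "body": {"steps": [[1.4,4.9,0,0,0,0,-1],[1.4,4.9,0,0,0,0,-1],[1.4,4.9,0,0,0,0,-1],[1.3,5,0,0,0,0,-1],[0,0,4,0,0,0,-1],[0,0,0,0,0,0,-1],[0,0,0,0,0,0,-1]]}}

```text
clock: 37.3
tool_pos: [0.3743, 0.3097, 0.1379]
eef_rot: [-0.044, 0.999, -0.001, -0.001]
contact_force: [0.2, -0.3, -0.1]
opening: 0.999
finger_force: 0.0
```

Run:
```python
from h import *
w=snap("wrist"); go(.3754,.3111,.0655,4.95)
for c in blobs(w,(0,140,60),(10,255,255),None,300)[:1]: print("lid",onz(w,*cv2.minEnclosingCircle(c)[0],.103).round(4))
```

```text
tool cm [-0.07  0.11  7.3 ] yaw now 5.06 turn tool z 0.11 clock 37.35 tilt [ 0.    -0.001 -1.   ]
lid [0.3744 0.3116 0.103 ]
```

>>> {"method": "step_arm", "body": {"steps": [[-0.1,0.1,4,0,0,0,-1],[0,0,3.2,0,0,0,-1],[0,0,0,0,0,0,-1],[0,0,0,0,0,0,0.5],[0,0,0,0,0,0,0.5],[0,0,0,0,0,0,0.5],[0,0,0,0,0,0,0.5],[0,0,0,0,0,0,0.5]], "force": 20}}

```text
clock: 38.35
tool_pos: [0.3755, 0.3118, 0.0666]
eef_rot: [-0.045, 0.999, -0.0, 0.0]
contact_force: [1.3, -1.7, 4.9]
opening: 0.542
finger_force: 20.0
```

>>> {"method": "step_arm", "body": {"steps": [[0,0,-2,0,0,0,0.5],[0,0,-4,0,0,0,0.5],[0,0,-5,0,0,0,0.5],[0,0,0,0,0,0,0.5]]}}

```text
clock: 38.85
tool_pos: [0.3766, 0.3133, 0.1788]
eef_rot: [-0.045, 0.999, 0.002, 0.002]
contact_force: [-0.1, 0.7, -2.3]
opening: 0.543
finger_force: 20.0
```

Run:
```python
from h import *
go(.4572,.0266,.0725,4.93); st=r.get_state(); print(st["opening"],st["finger_force"])
```

```text
tool cm [ -5.42 -29.32  10.54] yaw now 5.13 turn tool z 0.20 clock 38.85 tilt [ 0.004  0.005 -1.   ]
0.5433881576048986 19.9836162183783
```

>>> {"method": "step_arm", "body": {"steps": [[-0.9,-4.9,0,0,0,0,0.5],[-0.9,-4.9,0,0,0,0,0.5],[-0.9,-4.9,0,0,0,0,0.5],[-1,-4.9,0,0,0,0,0.5],[-1,-4.9,0,0,0,0,0.5],[-0.9,-4.6,0,0,0,0,0.5],[0,0,5,0,0,0,0.5],[0,0,4,0,0,0,0.5]]}}

```text
clock: 39.85
tool_pos: [0.4566, 0.0259, 0.0839]
eef_rot: [-0.044, 0.999, 0.0, -0.001]
contact_force: [0.8, 0.7, -2.9]
opening: 0.535
finger_force: 20.0
```

>>> {"method": "step_arm", "body": {"steps": [[0,0,0,0,0,0,0.5],[0,0,0,0,0,0,0.5],[0,0,0,0,0,0,0.5]]}}

```text
clock: 40.22
tool_pos: [0.4578, 0.0275, 0.0874]
eef_rot: [-0.045, 0.999, 0.0, 0.001]
contact_force: [-0.0, 1.1, -1.8]
opening: 0.542
finger_force: 20.0
```

Run:
```python
from h import *
go(.4572,.0266,.0735,4.93); print(r.get_state()["contact_force"])
```

```text
tool cm [ 0.07 -0.08  1.39] yaw now 5.15 turn tool z 0.22 clock 40.225 tilt [ 0.002  0.001 -1.   ]
[-0.02657593  1.11882955 -1.83538282]
```

>>> {"method": "step_arm", "body": {"steps": [[0.1,-0.1,0.8,0,0,0.2,0.5],[0,0,0.4,0,0,0,0.5],[0,0,0.1,0,0,0,0.5],[0,0,0.1,0,0,0,0.5],[0,0,0,0,0,0,0.5]]}}

```text
clock: 40.85
tool_pos: [0.4564, 0.0258, 0.0734]
eef_rot: [-0.043, 0.999, -0.0, 0.001]
contact_force: [-1.0, -1.3, 13.5]
opening: 0.539
finger_force: 20.0
```

>>> {"method": "step_arm", "body": {"steps": [[0,0,-0.1,0,0,0,0.5],[0,0,0,0,0,0,-0.5],[0,0,0,0,0,0,-1],[0,0,0,0,0,0,-1],[0,0,-2,0,0,0,-1],[0,0,-5,0,0,0,-1],[0,0,-5,0,0,0,-1],[0,0,-3,0,0,0,-1]]}}

```text
clock: 41.85
tool_pos: [0.4566, 0.0261, 0.2253]
eef_rot: [-0.043, 0.999, 0.0, 0.001]
contact_force: [0.5, -0.2, -0.0]
opening: 1.002
finger_force: 0.0
```

>>> {"method": "step_arm", "body": {"steps": [[0,0,0,0,0,0,-1],[0,0,0,0,0,0,-1]]}}

```text
clock: 42.1
tool_pos: [0.4557, 0.0258, 0.2224]
eef_rot: [-0.043, 0.999, -0.0, -0.001]
contact_force: [-0.5, 0.5, 0.1]
opening: 0.999
finger_force: 0.0
```

Run:
```python
from h import *
w=snap("wrist"); go(.525,.311,.22,4.94)
for c in blobs(w,(0,140,60),(10,255,255),None,300)[:1]: print("lid",onz(w,*cv2.minEnclosingCircle(c)[0],.11).round(4))
```

```text
tool cm [-9.39 27.81  0.18] yaw now 4.94 turn tool z 0.00 clock 42.15 tilt [-0.002 -0.    -1.   ]
lid [0.4558 0.0255 0.11  ]
```

>>> {"method": "step_arm", "body": {"steps": [[-1.5,4.6,0,0,0,0,-1],[-1.6,4.6,0,0,0,0,-1],[-1.6,4.6,0,0,0,0,-1],[-1.6,4.7,0,0,0,0,-1],[-1.6,4.7,0,0,0,0,-1],[-1.5,4.6,0,0,0,0,-1],[0,0,2,0,0,0,-1],[0,0,0,0,0,0,-1]]}}

```text
clock: 43.15
tool_pos: [0.5241, 0.3104, 0.2]
eef_rot: [-0.044, 0.999, -0.002, -0.003]
contact_force: [0.0, 0.2, 0.2]
opening: 0.998
finger_force: 0.0
```

>>> {"method": "step_arm", "body": {"steps": [[0,0,0,0,0,0,-1]]}}

```text
clock: 43.28
tool_pos: [0.5258, 0.3102, 0.2026]
eef_rot: [-0.043, 0.999, -0.001, -0.001]
contact_force: [0.6, 1.1, -0.0]
opening: 1.002
finger_force: 0.0
```

Run:
```python
from h import *
go(.525,.311,.1375,4.94)
```

```text
tool cm [0.06 0.1  6.51] yaw now 4.9 turn tool z -0.04 clock 43.275 tilt [-0.001 -0.002 -1.   ]
```

>>> {"method": "step_arm", "body": {"steps": [[0,0.1,4,0,0,0,-1],[0,0,2.4,0,0,0,-1],[0,0,0,0,0,0,-1],[0,0,0,0,0,0,0.5],[0,0,0,0,0,0,0.5],[0,0,0,0,0,0,0.5],[0,0,0,0,0,0,0.5],[0,0,0,0,0,0,0.5]]}}

```text
clock: 44.28
tool_pos: [0.5261, 0.312, 0.1396]
eef_rot: [-0.043, 0.999, -0.0, 0.0]
contact_force: [-0.8, -0.0, 1.7]
opening: 0.545
finger_force: 20.0
```

>>> {"method": "step_arm", "body": {"steps": [[0,0,-2,0,0,0,0.5],[0,0,-5,0,0,0,0.5],[0,0,-5,0,0,0,0.5],[0,0,-1,0,0,0,0.5],[0,0,0,0,0,0,0.5]]}}

```text
clock: 44.9
tool_pos: [0.5256, 0.3119, 0.2689]
eef_rot: [-0.043, 0.999, -0.0, -0.0]
contact_force: [0.4, -0.2, -2.4]
opening: 0.537
finger_force: 19.9
```

Run:
```python
from h import *
go(.4623,-.0700,.26,4.94); st=r.get_state(); print(st["opening"],st["finger_force"])
```

```text
tool cm [  9.6  -37.51   0.9 ] yaw now 4.95 turn tool z 0.01 clock 44.9 tilt [-0. -0. -1.]
0.5370940264882014 19.871659656215
```

>>> {"method": "step_arm", "body": {"steps": [[1.2,-4.7,0,0,0,0,0.5],[1.2,-4.7,0,0,0,0,0.5],[1.2,-4.7,0,0,0,0,0.5],[1.2,-4.7,0,0,0,0,0.5],[1.2,-4.7,0,0,0,0,0.5],[1.2,-4.7,0,0,0,0,0.5],[1.2,-4.7,0,0,0,0,0.5],[1.2,-4.6,0,0,0,0,0.5]]}}

```text
clock: 45.9
tool_pos: [0.4607, -0.0713, 0.2673]
eef_rot: [-0.043, 0.999, 0.0, -0.002]
contact_force: [1.0, -0.0, -1.6]
opening: 0.54
finger_force: 19.9
```

>>> {"method": "step_arm", "body": {"steps": [[0,0,0,0,0,0,0.5],[0,0,5,0,0,0,0.5],[0,0,4,0,0,0,0.5],[0,0,2,0,0,0,0.5],[0,0,0,0,0,0,0.5],[0,0,0,0,0,0,0.5]]}}

```text
clock: 46.65
tool_pos: [0.4626, -0.069, 0.1593]
eef_rot: [-0.044, 0.999, 0.0, -0.0]
contact_force: [0.1, 0.3, -1.6]
opening: 0.539
finger_force: 19.9
```

Run:
```python
from h import *
go(.4626,-.0697,.1457,4.94); print(r.get_state()["contact_force"])
```

```text
tool cm [ 0.01 -0.07  1.36] yaw now 5.0 turn tool z 0.06 clock 46.65 tilt [-0.     0.001 -1.   ]
[ 0.13376014  0.34226418 -1.62292209]
```

>>> {"method": "step_arm", "body": {"steps": [[0,-0.1,0.8,0,0,0,0.5],[0,0,0.4,0,0,0,0.5],[0,0,0.1,0,0,0,0.5],[0,0,0,0,0,0,0.5]]}}

```text
clock: 47.15
tool_pos: [0.4629, -0.0708, 0.1465]
eef_rot: [-0.043, 0.999, -0.0, 0.0]
contact_force: [0.5, -0.2, 1.4]
opening: 0.538
finger_force: 20.0
```

>>> {"method": "step_arm", "body": {"steps": [[0,0,0,0,0,0,-0.5],[0,0,0,0,0,0,-1],[0,0,0,0,0,0,-1],[0,0,-2,0,0,0,-1],[0,0,-5,0,0,0,-1],[0,0,-5,0,0,0,-1],[5,5,-5,0,0,0,-1],[0,5,0,0,0,0,-1]]}}

```text
clock: 48.15
tool_pos: [0.4183, 0.0112, 0.3044]
eef_rot: [-0.041, 0.999, -0.001, 0.002]
contact_force: [1.7, 0.3, -1.3]
opening: 0.999
finger_force: 0.0
```

>>> {"method": "step_arm", "body": {"steps": [[0,5.5,0,0,0,0,-1],[0,5.5,0,0,0,0,-1],[0,5.5,0,0,0,0,-1],[0,5.5,0,0,0,0,-1],[0,5.5,0,0,0,0,-1],[0,5.5,0,0,0,0,-1],[0,5.5,0,0,0,0,-1],[0,5.5,0,0,0,0,-1]]}}

```text
clock: 49.15
tool_pos: [0.3809, 0.4518, 0.3021]
eef_rot: [-0.043, 0.999, -0.0, -0.0]
contact_force: [0.8, 0.2, 0.4]
opening: 1.0
finger_force: 0.0
```

>>> {"method": "step_arm", "body": {"steps": [[0,0,0,0,0,0,-1],[0,0,0,0,0,0,-1],[0,0,0,0,0,0,-1]]}}

```text
clock: 49.52
tool_pos: [0.3821, 0.4485, 0.3022]
eef_rot: [-0.042, 0.999, -0.001, 0.0]
contact_force: [-0.1, 0.6, -0.2]
opening: 1.001
finger_force: 0.0
```

Run:
```python
from h import *
print(r.get_state()["tool_pos"],r.get_state()["clock"])
for n in("top","side"):
    a=cv2.cvtColor(cv2.imread(f"pics/{n}0.png"),cv2.COLOR_BGR2GRAY); s=snap(n); b=cv2.cvtColor(s["pixels"],cv2.COLOR_RGB2GRAY)
    T={"top":{"can":(320,200,350,242),"jar":(282,210,308,244),"tin":(243,222,272,250),"board":(236,196,244,256)},"side":{"can":(254,216,285,278),"jar":(252,204,278,222)}}[n]
    for k,(x0,y0,x1,y1) in T.items():
        m=cv2.matchTemplate(b[y0-12:y1+12,x0-12:x1+12],a[y0:y1,x0:x1],cv2.TM_CCOEFF_NORMED); _,v,_,l=cv2.minMaxLoc(m)
        sh,rs=cv2.phaseCorrelate(np.float32(a[y0:y1,x0:x1]),np.float32(b[y0:y1,x0:x1])); print(n,k,"score",round(v,3),"shift px",l[0]-12,l[1]-12,"phase",np.round(sh,2))
t=snap("top"); hs=t["hsv"]
c=np.array(proj(t,(.4545,-.3457,.046))); print("tube px ends",[np.round(proj(t,(.4545,-.3457+s*.0825,.0337)),1) for s in(1,-1)])
m=((hs[...,1]<60)&(hs[...,2]>60)).astype(np.uint8); m[:205]=0;m[240:]=0;m[:,:405]=0;m[:,475:]=0
q=max(cv2.findContours(cv2.morphologyEx(m,cv2.MORPH_OPEN,np.ones((3,3))),0,1)[0],key=cv2.contourArea); print(cv2.boundingRect(q),cv2.minAreaRect(q))
```

```text
[0.38205871 0.44849746 0.30221762] 49.525
top can score 0.982 shift px 0 0 phase [0.3  0.69]
top jar score 0.905 shift px 0 0 phase [ 0.42 -0.18]
top tin score 0.997 shift px 0 0 phase [0.06 0.14]
top board score 1.0 shift px 0 0 phase [-0.03  0.08]
side can score 0.909 shift px 0 0 phase [-0.13  0.2 ]
side jar score 0.887 shift px 0 0 phase [0.2  0.03]
tube px ends [array([409.5, 222.2]), array([475. , 217.4])]
(406, 205, 69, 35) ((440.0, 222.0), (34.0, 68.0), 90.0)
```

```bash
python3 -c "
from plant import r
print(r.finish_job())"
```

```text
the job is handed in; nothing more can be done
None
```

The job is handed in at about 50 s of the 136 s: the tube lies centred in both cradle grooves, and the can, tin and jar stand back on their spots, each within about 2 mm by the camera checks.

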